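# Move the fume extraction to the round nozzle

## Robot

A 6-joint arm with a two-finger parallel gripper is mounted at the origin on the work surface. World frame = base frame: x ahead of the robot, y to its left, z up, the work surface at z = 0. Lengths are in m, angles in rad, forces in N, time in s.
With the tool pointing down it reaches from about 0.25 to 0.775 m from the base axis. Payload 4 kg.
Tool frame: the origin (TCP) lies at the very end of the fingers, on their centre line; the grasp point (between the pads) lies 19 mm behind it (arm.hold_point_z is the z of the grasp point in the tool frame, in m); z points along the fingers, y is the line along which they close (so a half turn about z gives the same grasp; the last joint's range is limited). The gripper opens to 85 mm and grips with 20 to 120 N. Pads are 22 mm wide; open, the fingers measure 114 mm over their backs; the gripper's body (76 mm by 85 mm) begins 54 mm behind the grasp point. The pads swing forward as they close: fully open they stand 13 mm farther back than shut.
Start: joints at [1.016, 0.087, 1.371, -0, 1.684, -0.103], TCP at [0.24, 0.495, 0.231] pointing down, gripper open.
Joint ranges: [-3.1, 3.1], [-0.76, 2.03], [0.27, 2.55], [-1.08, 4.22], [0.17, 2.65], [-2.57, 2.57]. Speed limits (rad/s): [2.79, 2.79, 3.14, 3.14, 3.14, 3.14].

## Interface

Orientations are given as a rotation vector (axis times angle).
In Python, from rig import readout, get_image, arm gives the robot as it stands.
- The arm moves only by the tool servo_tool, never from a script. Its argument "targets" is a list of rows, each a list of 2 entries, a list of its own where there are three numbers: the shift along the tool's x, y, z in m, then the turn about the tool's z in degrees. In form: [[[x, y, z], spin], ...]. A call has 1 to 10 rows; each row shifts and turns the commanded pose from where the row before left it, along the tool's axes as they then stand; what a row does not reach is not made up. A row lasts 1/12 s, in which the tool goes at most 41.7 mm and 7.16 degrees, less where a joint would pass 70% of its speed; a pose out of reach is approached as far as the arm can. A call with a gripper value outside its range is refused whole. "jaw" is the finger opening in m, from 0 to 0.0854, set as the call begins (left out, the last holds). The fingers move at their own pace and stop on an object; the grip force is fixed at half the most. Time passes only in rows, so rows that do not move let the fingers close. It gives the time, the measured TCP pose, the force, the opening and the grip force at its end, in the units of the state.
- readout.sense(): the state, without advancing time (a new reading comes with each control period).
- get_image(name): name is "scene" or "top" or "wrist"; returns a dict with "color" (400x640x3 uint8, red, green, blue), "range_z" (400x640 float32, m along the optical axis (not along the pixel's ray), 0 where there is no reading), "fx", "fy", "cx", "cy" (pixels), "k1" (the pictures are not rectified: a ray, as slopes to the right and down, at radius r is drawn at 1 + k1 r^2 times it, then the intrinsics apply), "camera_from_world" (4x4, takes a point from world to camera coordinates). Camera axes: x right, y up, looking along -z (the intrinsics and any distortion apply to the point x, -y, -z); pixel columns grow to the right and rows downward; lengths in m; the calibration is good to about 2 mm. A picture is of the moment at which its call begins.
- arm.job_done(): hands the job in; it is judged then, once.
The state is a dict: "clock": time; "joint_positions": joint angles; "dq": joint speeds; "joint_torque": joint torques, N m; "tool_pos": TCP position; "tool_rot": TCP orientation; "wrist_force": force on the tool from outside, world axes, zero at the start; "wrist_torque": the same for the moment, N m; "finger_gap": finger opening in m; "finger_force": force on a finger pad.
Only numpy, scipy, OpenCV 4.12 (cv2) and the standard library are available. Lean on these libraries where they do the work, as an engineer would, in place of code of your own. Each camera call takes 0.05 s, during which the arm holds its last target. There are 200 camera calls.

## Task

Soldering is moving from the box-shaped slotted hood to the round black nozzle, so switch the fume extraction over: push the slotted hood's damper lever fully shut, square across its duct against the stop, and push the round nozzle's lever until it lines up with the yellow balance clip on its quadrant. Push the levers gently with a fingertip, without taking hold of them, and leave everything else on the bench where it stands.

Things in the scene. Friction and masses are not known exactly. Their poses are not given: they have to be found in the camera images.
- slot_branch: Fixed extraction branch: level 75 mm steel duct, top 116 mm above the bench; white box hood with slots (150 wide, 124 high) at its -x end, bend down through the bench at its +x end, 195 mm off. On top a quadrant plate (60 mm radius, top 127 mm; stop pins to 137 mm) under the lever. Origin: on the bench below the lever's spindle; x along the duct, hood to bend; z up.
- round_branch: Fixed extraction branch: level 75 mm steel duct, top 116 mm above the bench; black cone nozzle (124 across, 140 high) at its -x end, bend down through the bench at its +x end, 195 mm off. On top a quadrant plate (60 mm radius, top 127 mm; stop pins to 137 mm) under the lever. Origin: on the bench below the lever's spindle; x along the duct, hood to bend; z up.
- slot_lever: Level-swinging damper lever, red grip 15 mm thick, 65 to 130 mm out. Origin: on the upright spindle at grip height, 150 mm up; x out along the lever. Stops: open, its x along the branch's x (over the duct, to the bend); shut, its x along the branch's y (90 deg anticlockwise from above). Friction holds it anywhere, about 2.5 N at the grip. Starts fully to half open.
- round_lever: Level-swinging damper lever, red grip 15 mm thick, 65 to 130 mm out. Origin: on the upright spindle at grip height, 150 mm up; x out along the lever. Stops: open, its x along the branch's x (over the duct, to the bend); shut, its x along the branch's y (90 deg anticlockwise from above). Friction holds it anywhere, about 2.5 N at the grip. Starts shut or nearly so.
- clip: Yellow balance clip fixed on the quadrant of the round nozzle's branch, somewhere else each time: 8 mm wide, from 50 to 84 mm out from the spindle, top 129 mm above the bench, just under the lever's path (the lever passes over it freely). Origin: on the spindle axis, 126 mm above the bench; x outward through the middle of the clip. The lever is set when its x lies along the clip's x.
- slot_grip (a point): Point on the axis of the slotted hood's lever, 110 mm out from the spindle, in the middle of the red grip's outer half: the place to push.
- round_grip (a point): The same point on the round nozzle's lever.
- reel: Bystander: blue reel of solder standing on end, 56 mm across, 50 mm high. Origin: centre of its underside.
- flux: Bystander: amber bottle with a white cap, 38 mm across, 110 mm high. Origin: centre of its underside.
- cleaner: Bystander: blue and yellow pot of brass wool for cleaning iron tips, 64 mm across, 58 mm high. Origin: centre of its underside.
- board: Bystander: blue circuit board with parts, 70 by 55 mm, 14 mm high, lying flat. Origin: centre of its underside.

How it is judged:
By the outcome, as a careful person would: the job done as asked, in the order asked, and still so for the second after the job is handed in, with the robot touching nothing.
It also fails if it takes over 54 s, if anything falls off the work surface, if the arm or the gripper's body presses on something with over 40 N, if the wrist force passes 120 N, or if a joint passes its speed limit or range.

## Working session

There is one attempt and no reset: what is moved stays moved. The work goes in short steps, Python scripts to look and compute and a tool call to move; the robot and the scene stay as the last step left them, time stands still between calls to the robot, and variables do not carry over. Pictures are saved under pics/ and viewed, at most 10 in all, crops included, and the job is handed in when it is done.

Besides the shell and the picture viewer there is one more tool, called after "Emit:" by a JSON object that holds its "op" and its "data". servo_tool: Moves the arm, as the interface text tells. Its arguments: {"type":"object","properties":{"targets":{"type":"array"},"jaw":{"type":"number"}},"required":["targets"]}

```bash
mkdir -p pics; cat > h.py <<'E'
import numpy as np, cv2
from rig import readout, get_image, arm
def save(im,n): cv2.imwrite('pics/'+n+'.png',im['color'][:,:,::-1])
def world(im,u,v,z=None):
    """pixel -> world on plane z, or by depth if z None"""
    u=int(round(u)) if z is None else u; v=int(round(v)) if z is None else v
    a,b=(u-im['cx'])/im['fx'],(v-im['cy'])/im['fy']
    rd=np.hypot(a,b); r=rd
    for _ in range(20): r=rd/(1+im['k1']*r*r)
    s=r/rd if rd>0 else 1
    d=np.array([a*s,-b*s,-1.]); T=np.linalg.inv(im['camera_from_world'])
    o=T[:3,3]; w=T[:3,:3]@d
    t=im['range_z'][v,u] if z is None else (z-o[2])/w[2]
    return o+t*w
E
python3 - <<'E'
from h import *
s=readout.sense(); print(s['clock'],s['tool_pos'],s['tool_rot'])
np.set_printoptions(precision=3,suppress=True)
for n in('scene','top'):
    im=get_image(n); save(im,n+'0'); print(n,np.linalg.inv(im['camera_from_world'])[:3,3],im['k1'])
E
```

```text
0.0 [0.23988338 0.49436614 0.23013377] [-0.7034752  -3.0611242   0.00333659]
scene [ 0.909 -0.438  0.667] -0.08330098823004682
top [ 0.51  -0.051  1.079] -0.04856026219874238
```

View pics/top0.png

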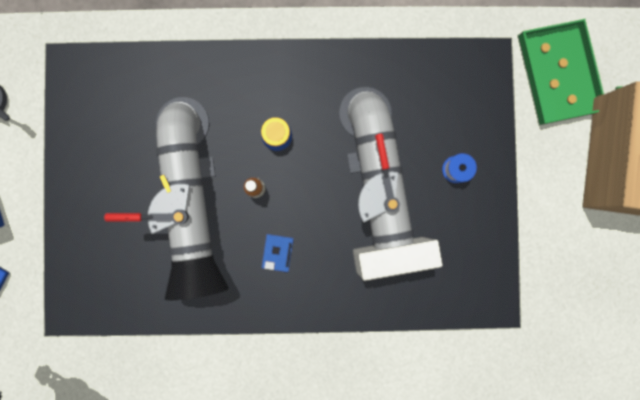

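View pics/scene0.png

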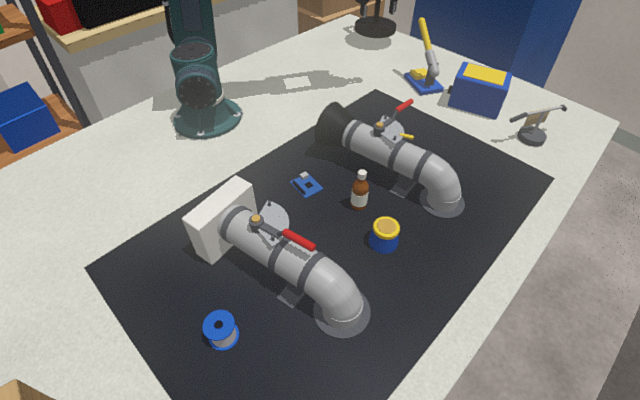

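The top view shows the round branch on the left, with its spindle at (179,217), its grip from (105,217) to (140,217) and the clip at (165,183). The slot branch is on the right, with its spindle at (392,204) and its grip at (383,152), near open. The flux stands between them at (254,187). Next I measure these.

```bash
cat >> h.py <<'E'
np.set_printoptions(precision=4,suppress=True)
def blob(im,mask,z,box):
    m=np.zeros(mask.shape,np.uint8); x0,y0,x1,y1=box; m[y0:y1,x0:x1]=mask[y0:y1,x0:x1]
    n,l,st,c=cv2.connectedComponentsWithStats(m)
    if n<2: return None
    i=1+np.argmax(st[1:,4]); v,u=np.where(l==i)
    P=np.array([world(im,a,b,z) for a,b in zip(u,v)])[:,:2]
    c=P.mean(0); _,_,V=np.linalg.svd(P-c,full_matrices=False); t=(P-c)@V[0]; w=(P-c)@V[1]
    d=np.median([world(im,a,b)[2] for a,b in zip(u,v)])
    return c,V[0],np.ptp(t),np.ptp(w),d,len(u)
def masks(im):
    h,s,v=[x.astype(int) for x in cv2.split(cv2.cvtColor(im['color'],cv2.COLOR_RGB2HSV))]
    return dict(red=((h<6)|(h>172))&(s>150)&(v>70), yel=(h>22)&(h<35)&(s>120)&(v>120), gold=(h>9)&(h<24)&(s>75)&(v>100))
E
python3 - <<'E'
from h import *
im=get_image('top'); M=masks(im)
B={'rgrip':('red',.154,(90,200,155,235)),'rspin':('gold',.16,(165,205,192,230)),'clip':('yel',.129,(155,170,175,195)),
'sgrip':('red',.154,(365,125,395,175)),'sspin':('gold',.16,(380,192,405,216))}
R={k:blob(im,M[m],z,b) for k,(m,z,b) in B.items()}
for k,r in R.items(): print(k,r)
for a,g in(('rspin','rgrip'),('rspin','clip'),('sspin','sgrip')):
    d=R[g][0]-R[a][0]; print(a,g,np.linalg.norm(d),np.degrees(np.arctan2(d[1],d[0])))
for n,u,v in(('flux',250,186),('cleaner',276,131),('reel',462,168),('rduct',183,180),('bendr',180,110),('bends',366,103),('hood',398,258)): print(n,world(im,u,v))
E
```

```text
rgrip (array([0.508 , 0.2757]), array([-0.0095, -1.    ]), np.float64(0.0631771816969622), np.float64(0.012777753772653992), np.float64(0.15497677257568365), 276)
rspin (array([0.5066, 0.1745]), array([0.6473, 0.7622]), np.float64(0.01668164655262455), np.float64(0.016314316537901802), np.float64(0.1424476023407919), 77)
clip (array([0.5695, 0.2065]), array([-0.886 , -0.4637]), np.float64(0.029854037085358418), np.float64(0.009836311257861035), np.float64(0.1276589885010055), 68)
sgrip (array([ 0.6193, -0.1908]), array([-0.985 , -0.1727]), np.float64(0.06273216183892555), np.float64(0.01173868838309082), np.float64(0.15566900180536103), 207)
sspin (array([ 0.5233, -0.2068]), array([-0.3703,  0.9289]), np.float64(0.016978697717497493), np.float64(0.016167914356238867), np.float64(0.14268371668715163), 77)
rspin rgrip 0.10120631597272926 89.22442724420083
rspin clip 0.07053277227086022 26.99107759913489
sspin sgrip 0.09729487202735411 9.477607011301703
flux [0.5616 0.0515 0.1105]
cleaner [0.6734 0.0045 0.0547]
reel [ 0.5949 -0.3688  0.0477]
rduct [0.5746 0.1765 0.113 ]
bendr [0.7128 0.1888 0.0832]
bends [ 0.7199 -0.1718  0.0908]
hood [ 0.4232 -0.2218  0.1213]
```

Emit:
{"op": "servo_tool", "data": {"targets": [[[0, 0, 0], 6.6], [[0, 0, 0], 6.6], [[0, 0, 0], 6.6], [[0, 0, 0], 6.6], [[0, 0, 0], 6.6], [[0, 0, 0], 6.6], [[0, 0, 0], 6.6], [[0, 0, 0], 6.6]], "jaw": 0}}

```text
clock: 0.82
tool_pos: [0.24, 0.4946, 0.2308]
tool_rot: [1.998, 2.424, -0.002]
wrist_force: [-0.6, 0.3, 0.6]
finger_gap: -0.0002
finger_force: 0.0
```

Emit:
{"op": "servo_tool", "data": {"targets": [[[-0.035, 0.011, 0], 0], [[-0.035, 0.011, 0], 0], [[-0.035, 0.011, 0], 0], [[-0.035, 0.011, 0], 0], [[-0.035, 0.011, 0], 0], [[-0.035, 0.011, 0], 0], [[-0.035, 0.011, 0], 0], [[-0.035, 0.011, 0], 0], [[-0.035, 0.011, 0], 0], [[-0.035, 0.011, 0], 0]]}}

```text
clock: 1.65
tool_pos: [0.417, 0.1715, 0.2311]
tool_rot: [-1.991, -2.43, -0.0]
wrist_force: [0.4, 0.2, -0.2]
finger_gap: -0.0003
finger_force: 0.0
```

Emit:
{"op": "servo_tool", "data": {"targets": [[[-0.035, 0.011, 0], 0], [[-0.035, 0.011, 0], 0], [[-0.035, 0.011, 0], 0], [[-0.035, 0.011, 0], 0], [[-0.035, 0.011, 0], 0], [[-0.035, 0.011, 0], 0], [[-0.035, 0.011, 0], 0], [[-0.035, 0.011, 0], 0], [[-0.035, 0.011, 0], 0], [[-0.035, 0.011, 0], 0]]}}

```text
clock: 2.48
tool_pos: [0.5936, -0.1501, 0.2307]
tool_rot: [-1.991, -2.429, 0.0]
wrist_force: [1.6, 1.1, 0.6]
finger_gap: 0.0001
finger_force: 0.0
```

```bash
cat >> h.py <<'E'
from scipy.spatial.transform import Rotation as Rn
def state():
    s=readout.sense(); R=Rn.from_rotvec(s['tool_rot']).as_matrix()
    print('t',round(s['clock'],2),'tcp',s['tool_pos'],'yang',round(np.degrees(np.arctan2(R[1,1],R[0,1])),2),'zt',R[:,2],'F',s['wrist_force'],'j',np.array(s['joint_positions']),'gap',s['finger_gap'])
    return np.array(s['tool_pos']),R
def togo(p,R,target): print('tool-frame shift',R.T@(np.array(target)-p))
E
python3 - <<'E'
from h import *
p,R=state(); togo(p,R,(.640,-.233,.23))
im=get_image('wrist'); save(im,'w1')
E
```

```text
t 2.48 tcp [ 0.5936 -0.1501  0.2307] yang 11.3 zt [-0.0007  0.0005 -1.    ] F [1.6083 1.0804 0.5877] j [-0.3404  0.2274  1.2123  0.0002  1.7027 -0.5375] gap 0.00014132486572882347
tool-frame shift [-0.0904  0.0293  0.0007]
```

View pics/w1.png

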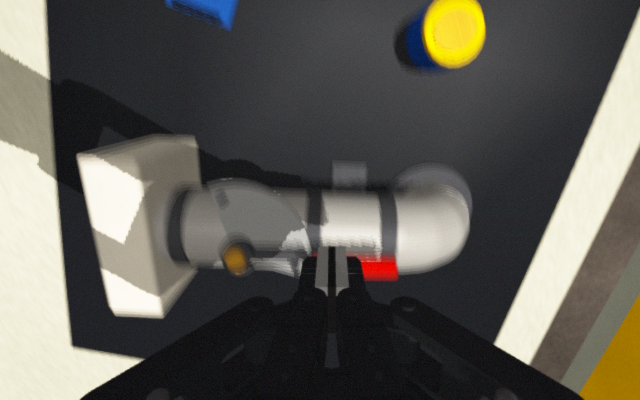

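The wrist picture shows the duct running left to right, level with the tool's y axis. The spindle is at (237,261) and the red grip at (380,268), partly behind the fingers. I'll go past the grip on its -y side and lower the tool there.

Emit:
{"op": "servo_tool", "data": {"targets": [[[-0.03, 0.01, 0], 0], [[-0.03, 0.01, 0], 0], [[-0.03, 0.01, 0], 0], [[0, 0, 0.03], 0], [[0, 0, 0.03], 0], [[0, 0, 0.02], 0], [[0, 0, 0.008], 0], [[0, 0, 0], 0], [[0, 0, 0], 0]]}}

```text
clock: 3.28
tool_pos: [0.6404, -0.2306, 0.1436]
tool_rot: [-1.991, -2.43, -0.0]
wrist_force: [0.0, -1.1, 0.4]
finger_gap: -0.0002
finger_force: 0.0
```

```bash
python3 - <<'E'
from h import *
p,R=state()
im=get_image('wrist'); save(im,'w2'); M=masks(im)
F=(0,0,640,400)
for k,z in(('red',.156),('gold',.143)): 
    r=blob(im,M[k],z,F); print(k,r, r and np.degrees(np.arctan2(r[1][1],r[1][0])))
E
```

```text
t 3.28 tcp [ 0.6404 -0.2306  0.1436] yang 11.33 zt [ 0.      0.0001 -1.    ] F [ 0.0292 -1.1205  0.3646] j [-0.4289  0.4067  1.1557  0.0001  1.5791 -0.6266] gap -0.000161942522501625
red (array([ 0.6198, -0.1899]), array([0.9825, 0.186 ]), np.float64(0.0642240777126957), np.float64(0.0150388585288122), np.float64(0.15599798512378688), 4921) 10.72156553705129
gold (array([ 0.83  , -0.2728]), array([ 0.3055, -0.9522]), np.float64(0.06421381360596595), np.float64(0.03320030312062018), np.float64(-0.6151480668035527), 2032) -72.21236508583434
```

View pics/w2.png

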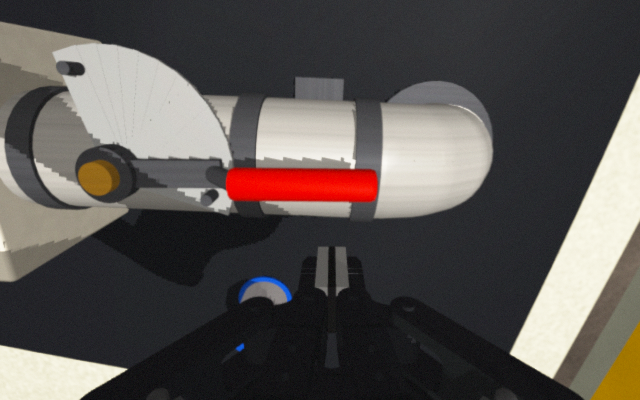

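The grip axis is at 10.7°, so the spindle is at (0.524,-0.208). The tip is 44 mm to the side of the lever and 110 mm out, as wanted. Now I approach and swing it in an arc.

Emit:
{"op": "servo_tool", "data": {"targets": [[[0.01, 0, 0], 0], [[0.01, 0, 0], 0], [[0.004, 0, 0], 0], [[0.0058, 0.0008, 0], -3], [[0.0058, 0.0008, 0], -3], [[0.0058, 0.0008, 0], -3], [[0.0058, 0.0008, 0], -3], [[0.0058, 0.0008, 0], -3], [[0.0058, 0.0008, 0], -3], [[0.0058, 0.0008, 0], -3]]}}

```text
clock: 4.17
tool_pos: [0.6283, -0.1673, 0.1455]
tool_rot: [1.508, 2.749, 0.001]
wrist_force: [3.3, -1.5, 1.0]
finger_gap: -0.0002
finger_force: 1.4
```

Emit:
{"op": "servo_tool", "data": {"targets": [[[0.0058, 0.0008, 0], -3], [[0.0058, 0.0008, 0], -3], [[0.0058, 0.0008, 0], -3], [[0.0058, 0.0008, 0], -3], [[0.0058, 0.0008, 0], -3], [[0.0058, 0.0008, 0], -3], [[0.0058, 0.0008, 0], -3], [[0.0058, 0.0008, 0], -3]]}}

```text
clock: 4.83
tool_pos: [0.6019, -0.1285, 0.1455]
tool_rot: [0.903, 3.002, 0.001]
wrist_force: [3.0, 0.1, 0.3]
finger_gap: 0.0001
finger_force: 1.5
```

```bash
cat >> h.py <<'E'
def rel(p,sp,ang):
    a=np.radians(ang); u=np.array([np.cos(a),np.sin(a)]); t=np.array([-u[1],u[0]]); d=p[:2]-np.array(sp); print('along',d@u,'perp',d@t)
E
python3 - <<'E'
from h import *
p,R=state()
im=get_image('wrist'); save(im,'w3'); M=masks(im)
r=blob(im,M['red'],.156,(0,0,640,400)); print(r, np.degrees(np.arctan2(r[1][1],r[1][0])))
d=r[0]-np.array([.524,-.208]); a=np.degrees(np.arctan2(d[1],d[0])); print('lever',a,np.linalg.norm(d)); rel(p,(.524,-.208),a)
E
```

```text
t 4.83 tcp [ 0.6019 -0.1285  0.1455] yang 56.52 zt [ 0.0067 -0.001  -1.    ] F [3.0497 0.1121 0.2815] j [-0.303   0.2574  1.3452  0.001   1.5323 -1.2894] gap 7.904511148275121e-05
(array([ 0.5776, -0.1277]), array([0.5689, 0.8224]), np.float64(0.06402331552735718), np.float64(0.01596801902393074), np.float64(0.15583017390277684), 4427) 55.326342709230964
lever 56.29865984402633 0.09654702673642139
along 0.10933632830018133 perp -0.02068810494104853
```

View pics/w3.png

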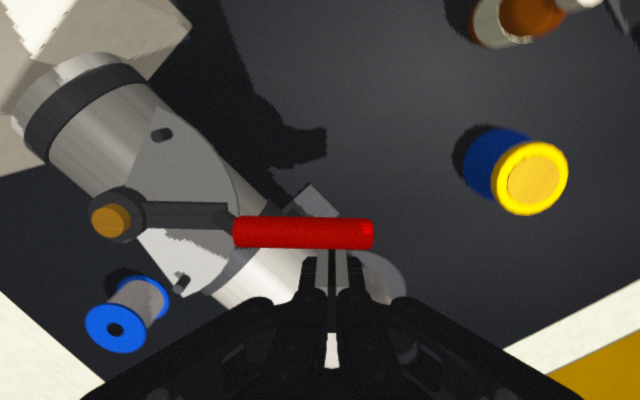

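The lever is now at about 56° with the fingertip flat on the grip, and it moves freely. I keep going.

Emit:
{"op": "servo_tool", "data": {"targets": [[[0.0058, 0.0008, 0], -3], [[0.0058, 0.0008, 0], -3], [[0.0058, 0.0008, 0], -3], [[0.0058, 0.0008, 0], -3], [[0.0058, 0.0008, 0], -3], [[0.0058, 0.0008, 0], -3], [[0.0058, 0.0008, 0], -3], [[0.0058, 0.0008, 0], -3], [[0.0058, 0.0008, 0], -3], [[0.0058, 0.0008, 0], -3]]}}

```text
clock: 5.72
tool_pos: [0.5504, -0.1011, 0.145]
tool_rot: [0.097, 3.135, 0.001]
wrist_force: [2.7, 0.8, 1.3]
finger_gap: -0.0002
finger_force: 1.5
```

Emit:
{"op": "servo_tool", "data": {"targets": [[[0.0058, 0.0008, 0], -3], [[0.0058, 0.0008, 0], -3], [[0.0039, 0.0005, 0], -2], [[0.0019, 0.0003, 0], -1], [[0.0019, 0.0003, 0], -1], [[0.0019, 0.0003, 0], -1]]}}

```text
clock: 6.22
tool_pos: [0.5284, -0.099, 0.1442]
tool_rot: [-0.202, 3.133, -0.0]
wrist_force: [2.7, 1.4, 1.8]
finger_gap: -0.0001
finger_force: 1.4
```

Emit:
{"op": "servo_tool", "data": {"targets": [[[0.001, 0, 0], -0.5], [[0.001, 0, 0], -0.5], [[0.001, 0, 0], -0.5], [[0.001, 0, 0], -0.5]]}}

```text
clock: 6.55
tool_pos: [0.5248, -0.0997, 0.1435]
tool_rot: [-0.256, 3.129, 0.001]
wrist_force: [6.2, 3.0, -0.1]
finger_gap: 0.0003
finger_force: 3.5
```

```bash
cat > lv.py <<'E'
from h import *
p,R=state()
im=get_image('wrist'); M=masks(im)
r=blob(im,M['red'],.156,(0,0,640,400)); print(r, np.degrees(np.arctan2(r[1][1],r[1][0])))
d=r[0]-np.array([.524,-.208]); a=np.degrees(np.arctan2(d[1],d[0])); print('lever',a,np.linalg.norm(d)); rel(p,(.524,-.208),a)
E
python3 lv.py
```

```text
t 6.55 tcp [ 0.5248 -0.0997  0.1435] yang 99.35 zt [ 0.0025  0.0007 -1.    ] F [ 6.2307  3.0024 -0.1439] j [-0.2948  0.0844  1.549   0.0014  1.506  -2.0289] gap 0.00028060189526699623
(array([ 0.5062, -0.1132]), array([-0.1579,  0.9875]), np.float64(0.06408420939205325), np.float64(0.016010369092888548), np.float64(0.15580241842768988), 4563) 99.08400244332091
lever 100.66333838815788 0.09646018430672781
along 0.10627815022584428 perp -0.020779821832870703
```

Emit:
{"op": "servo_tool", "data": {"targets": [[[0.001, 0, 0], 0], [[0.001, 0, 0], 0], [[0.001, 0, 0], 0], [[0, 0, 0], 0]]}}

```text
clock: 6.93
tool_pos: [0.5246, -0.0997, 0.1437]
tool_rot: [-0.255, 3.122, 0.001]
wrist_force: [12.5, 3.8, -2.3]
finger_gap: -0.0005
finger_force: 6.4
```

```bash
python3 lv.py
```

```text
t 6.93 tcp [ 0.5246 -0.0997  0.1437] yang 99.36 zt [ 0.0095  0.0015 -1.    ] F [12.5187  3.8173 -2.3227] j [-0.2967  0.0791  1.5542  0.0042  1.4996 -2.031 ] gap -0.0004607248726127709
(array([ 0.5061, -0.1134]), array([-0.1556,  0.9878]), np.float64(0.06412152300549692), np.float64(0.01598855489456811), np.float64(0.15582195680469518), 4554) 98.95233364169339
lever 100.74115619256033 0.09629310285098389
along 0.1062681049174681 perp -0.020742591769643222
```

The lever is against the stop: force doubled with no further motion, at 100.7°, which is 90° from its start. I retract and go to look at the round branch.

Emit:
{"op": "servo_tool", "data": {"targets": [[[-0.005, 0, 0], 0], [[-0.01, 0, 0], 0], [[-0.015, 0, 0], 0], [[-0.015, 0, 0], 0], [[0, 0, -0.02], 0], [[0, 0, -0.03], 4.7], [[0, 0, -0.03], 4.7], [[0, 0, 0], 0]]}}

```text
clock: 7.65
tool_pos: [0.5676, -0.0942, 0.23]
tool_rot: [0.007, 3.133, -0.006]
wrist_force: [1.4, -0.2, 1.8]
finger_gap: -0.0002
finger_force: 0.0
```

Emit:
{"op": "servo_tool", "data": {"targets": [[[-0.006, 0.036, 0], 0], [[-0.006, 0.036, 0], 0], [[-0.006, 0.036, 0], 0], [[-0.006, 0.036, 0], 0], [[-0.006, 0.036, 0], 0], [[-0.006, 0.036, 0], 0], [[-0.006, 0.036, 0], 0], [[-0.006, 0.036, 0], 0], [[-0.006, 0.036, 0], 0], [[0, 0, 0], 0]]}}

```text
clock: 8.48
tool_pos: [0.6191, 0.237, 0.2209]
tool_rot: [0.009, -3.138, -0.003]
wrist_force: [0.6, -1.0, -0.4]
finger_gap: 0.0001
finger_force: 0.0
```

```bash
python3 - <<'E'
from h import *
p,R=state()
im=get_image('wrist'); save(im,'w4'); M=masks(im)
for k,z in(('red',.156),('gold',.143),('yel',.129)): 
    r=blob(im,M[k],z,(0,0,640,400)); print(k,r, r and np.degrees(np.arctan2(r[1][1],r[1][0])))
E
```

```text
t 8.48 tcp [0.6191 0.237  0.2209] yang 90.34 zt [-0.0036  0.0017 -1.    ] F [ 0.552  -0.9563 -0.3503] j [ 0.2789  0.3463  1.0832  0.0027  1.7152 -1.2974] gap 7.114234043511231e-05
red (array([0.5083, 0.2756]), array([0.0042, 1.    ]), np.float64(0.06536086535632475), np.float64(0.014865217519629121), np.float64(0.15591138132981533), 2949) 89.76156981043796
gold (array([0.5577, 0.1013]), array([0.9997, 0.0248]), np.float64(0.024937026708389185), np.float64(0.030464782112281596), np.float64(0.07570010503032407), 1102) 1.4232889678437055
yel (array([0.6393, 0.064 ]), array([-0.4871,  0.8734]), np.float64(0.04676744729723767), np.float64(0.0426764845182922), np.float64(0.05635618408108578), 1271) 119.14850842158687
```

View pics/w4.png

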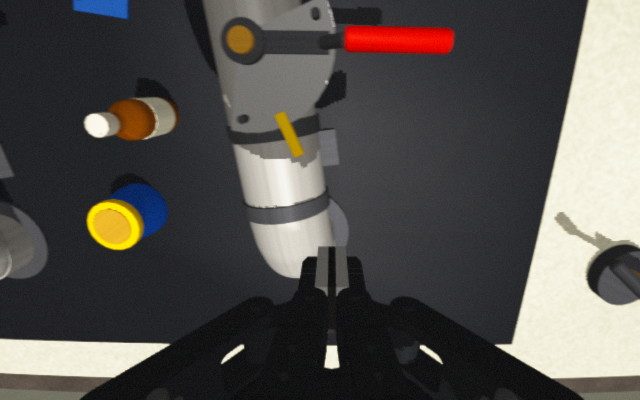

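The wrist picture shows the spindle at (240,40), the grip from (345,40) to (453,40), and the clip from (279,113) to (298,157). I measure inside those boxes.

```bash
cat > rl.py <<'E'
from h import *
import sys
B=eval(sys.argv[1]); im=get_image('wrist'); M=masks(im); p,R=state()
h,s,v=[x.astype(int) for x in cv2.split(cv2.cvtColor(im['color'],cv2.COLOR_RGB2HSV))]
amb=(h>9)&(h<35)&(s>90)&(v>60)
o={}
for k,m,z in(('red',M['red'],.156),('spin',amb,.160),('clip',amb,.129)):
    r=o[k]=blob(im,m,z,B[k]); print(k,r,np.degrees(np.arctan2(r[1][1],r[1][0])))
zs=o['spin'][4]; print('spindle at its depth height',blob(im,amb,zs,B['spin'])[0])
u=o['red'][1]; u=u*np.sign(u@(o['red'][0]-o['spin'][0])); sp=o['red'][0]-.0975*u; print('spindle from grip',sp)
for n,q in(('gripaxis',sp),('cap',blob(im,amb,zs,B['spin'])[0])):
    for k in('red','clip'):
        d=o[k][0]-q; print(n,k,np.linalg.norm(d),np.degrees(np.arctan2(d[1],d[0])))
E
python3 rl.py "dict(red=(330,20,470,60),spin=(222,20,258,60),clip=(265,100,312,170))"
```

```text
t 8.58 tcp [0.6193 0.2317 0.2215] yang 90.06 zt [-0.0032 -0.0023 -1.    ] F [-0.3789 -0.9614 -0.9302] j [ 0.2729  0.3431  1.0861 -0.0014  1.7161 -1.2992] gap 7.429091973470597e-05
red (array([0.5084, 0.2758]), array([0.0027, 1.    ]), np.float64(0.06500258937531707), np.float64(0.014833777111945147), np.float64(0.15596912677625357), 2923) 89.8473239540952
spin (array([0.5095, 0.1829]), array([0.8971, 0.4418]), np.float64(0.01615143691399265), np.float64(0.015772356024717264), np.float64(0.14365055621114522), 631) 26.22113954850994
clip (array([0.568 , 0.2062]), array([0.9123, 0.4095]), np.float64(0.03435915584118292), np.float64(0.009685078193413918), np.float64(0.1287678746599825), 601) 24.174657188793745
spindle at its depth height [0.5073 0.1789]
spindle from grip [0.5082 0.1783]
gripaxis red 0.09750000000000002 89.84732395409524
gripaxis clip 0.06600235237695834 24.979731865054763
cap red 0.09696924288939285 89.3166997451285
cap clip 0.06659380937948144 24.234900322189702
```

Emit:
{"op": "servo_tool", "data": {"targets": [[[0.031, 0.0115, 0], 0], [[0.031, 0.0115, 0], 0], [[0.031, 0.0115, 0], 0], [[0.031, 0.0115, 0], 0], [[0.031, 0.0115, 0], 0], [[0, 0, 0.03], 0], [[0, 0, 0.03], 0], [[0, 0, 0.018], 0], [[0, 0, 0], 0], [[0, 0, 0], 0]]}}

```text
clock: 9.42
tool_pos: [0.4644, 0.2867, 0.1443]
tool_rot: [-0.005, -3.139, 0.003]
wrist_force: [-0.4, -0.1, 0.8]
finger_gap: 0.0001
finger_force: 0.0
```

```bash
python3 -c "
from h import *
p,R=state(); rel(p,(.5075,.1787),89.5)"
```

```text
t 9.42 tcp [0.4644 0.2867 0.1443] yang 89.82 zt [-0.0027 -0.0022 -1.    ] F [-0.4253 -0.1439  0.7898] j [ 0.4497  0.1136  1.5155 -0.0008  1.5159 -1.1179] gap 6.538073806085243e-05
along 0.10766826675590675 perp 0.044056798058846845
```

Emit:
{"op": "servo_tool", "data": {"targets": [[[-0.01, 0.001, 0], 0], [[-0.009, 0.001, 0], 0], [[-0.004, 0, 0], 0], [[-0.0057, 0.0009, 0], 3], [[-0.0057, 0.0009, 0], 3], [[-0.0057, 0.0009, 0], 3], [[-0.0057, 0.0009, 0], 3], [[-0.0057, 0.0009, 0], 3], [[-0.0057, 0.0009, 0], 3], [[-0.0057, 0.0009, 0], 3]]}}

```text
clock: 10.25
tool_pos: [0.5287, 0.2905, 0.1466]
tool_rot: [-0.579, -3.087, -0.001]
wrist_force: [-2.6, 0.1, 1.8]
finger_gap: 0.0001
finger_force: 1.4
```

Emit:
{"op": "servo_tool", "data": {"targets": [[[-0.0057, 0.0009, 0], 3], [[-0.0057, 0.0009, 0], 3], [[-0.0057, 0.0009, 0], 3], [[-0.0057, 0.0009, 0], 3], [[-0.0057, 0.0009, 0], 3], [[-0.0057, 0.0009, 0], 3], [[-0.0057, 0.0009, 0], 3], [[-0.0057, 0.0009, 0], 3], [[-0.0057, 0.0009, 0], 3], [[-0.0057, 0.0009, 0], 3]]}}

```text
clock: 11.08
tool_pos: [0.58, 0.2661, 0.1464]
tool_rot: [-1.358, -2.832, -0.002]
wrist_force: [-3.8, 1.9, 1.4]
finger_gap: 0.0
finger_force: 1.3
```

```bash
cat > tl.py <<'E'
from h import *
p,R=state(); d=p[:2]-np.array([.5075,.1787]); r=np.linalg.norm(d)
print('r',r,'lever est',np.degrees(np.arctan2(d[1],d[0])-np.arcsin(.0207/r)))
im=get_image('top'); save(im,'t5'); M=masks(im)
r=blob(im,M['red'],.156,(90,120,230,235))
if r: d=r[0]-np.array([.5075,.1787]); print(r,np.degrees(np.arctan2(d[1],d[0])))
E
python3 tl.py
```

```text
t 11.08 tcp [0.58   0.2661 0.1464] yang 38.78 zt [-0.0004  0.0013 -1.    ] F [-3.7797  1.8871  1.4242] j [ 0.3407  0.3112  1.2759  0.0014  1.5545 -0.3362] gap 3.1692212054990725e-06
r 0.11357941283128198 lever est 39.845981035036324
(array([0.5817, 0.242 ]), array([-0.7589, -0.6512]), np.float64(0.06311555866919764), np.float64(0.013598164900862951), np.float64(0.15501255012913495), 241) 40.4597239290294
```

Emit:
{"op": "servo_tool", "data": {"targets": [[[-0.0057, 0.0009, 0], 3], [[-0.0057, 0.0009, 0], 3], [[-0.0057, 0.0009, 0], 3], [[-0.0057, 0.0009, 0], 3], [[-0.0019, 0.0003, 0], 1], [[0, 0, 0], 0], [[0, 0, 0], 0]]}}

```text
clock: 11.72
tool_pos: [0.5971, 0.2474, 0.1458]
tool_rot: [1.665, 2.663, 0.001]
wrist_force: [-0.1, -0.1, 1.1]
finger_gap: 0.0
finger_force: 0.1
```

```bash
python3 tl.py; python3 -c "
from h import *
save(get_image('wrist'),'w6')"
```

```text
t 11.72 tcp [0.5971 0.2474 0.1458] yang 25.98 zt [ 0.0015  0.     -1.    ] F [-0.1014 -0.0862  1.1497] j [ 0.3053  0.3287  1.2547 -0.0004  1.5568 -0.1481] gap 4.308354483804067e-05
r 0.11294220162722082 lever est 26.911303849957783
(array([0.5945, 0.223 ]), array([-0.8912, -0.4536]), np.float64(0.06308812052131549), np.float64(0.01277607271856909), np.float64(0.15506514953239803), 227) 26.96496458671883
```

View pics/w6.png

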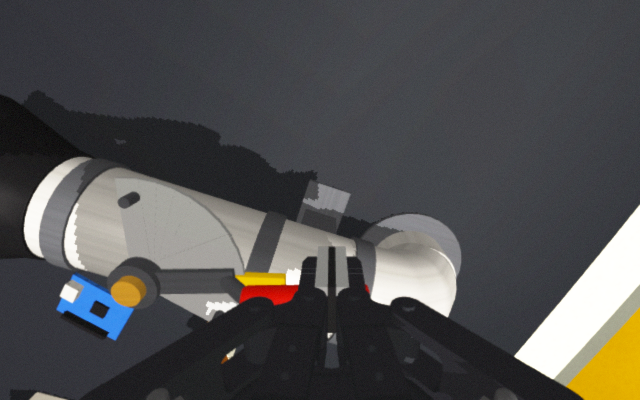

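The lever, at about 27°, still covers part of the clip, whose edge shows at (265,279). I push a little further, then retract over to the other side for an accurate look.

Emit:
{"op": "servo_tool", "data": {"targets": [[[-0.0013, 0.0002, 0], 0.7], [[-0.0013, 0.0002, 0], 0.7], [[0, 0, 0], 0], [[0, 0, 0], 0], [[0.01, 0, 0], 0], [[0.015, 0, 0], 0], [[0.005, 0, -0.02], 0], [[0, 0, -0.03], 0], [[0, 0, -0.03], 0]]}}

```text
clock: 12.57
tool_pos: [0.5838, 0.2737, 0.2244]
tool_rot: [-1.696, -2.642, 0.005]
wrist_force: [0.1, -0.3, 1.2]
finger_gap: 0.0
finger_force: 0.0
```

Emit:
{"op": "servo_tool", "data": {"targets": [[[-0.03, 0, 0], 0], [[-0.03, 0, 0], 0], [[-0.03, 0, 0], 0], [[-0.03, 0, 0], 0], [[-0.02, 0, 0], 0], [[0, 0, 0], 0], [[0, 0, 0], 0]]}}

```text
clock: 13.15
tool_pos: [0.6435, 0.1451, 0.2249]
tool_rot: [-1.701, -2.641, 0.0]
wrist_force: [-0.3, 0.9, -0.1]
finger_gap: -0.0002
finger_force: 0.0
```

```bash
python3 - <<'E'
from h import *
state(); im=get_image('wrist'); save(im,'w7')
E
```

```text
t 13.15 tcp [0.6435 0.1451 0.2249] yang 24.44 zt [-0.0008  0.0002 -1.    ] F [-0.281   0.9227 -0.0518] j [ 0.1357  0.3367  1.0876  0.0003  1.7181 -0.2908] gap -0.0002232892957739183
```

View pics/w7.png

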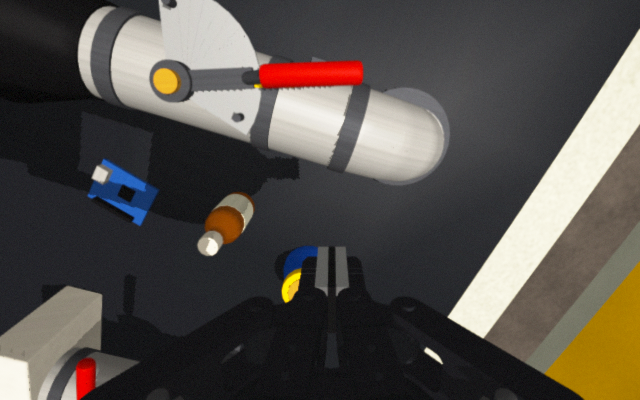

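The spindle is at (165,81) and the grip runs from (260,77) to (363,72). The clip is mostly hidden, with a sliver at (258,84). I measure the lever.

```bash
cat > m8.py <<'E'
from h import *
im=get_image('wrist'); M=masks(im); state()
r=blob(im,M['red'],.156,(230,20,400,130)); u=r[1]*np.sign(r[1][0])
h,s,v=[x.astype(int) for x in cv2.split(cv2.cvtColor(im['color'],cv2.COLOR_RGB2HSV))]
amb=(h>9)&(h<35)&(s>90)&(v>60)
c=blob(im,amb,.1435,(140,50,195,110))
d=r[0]-c[0]; d2=r[0]-np.array([.5075,.1787])
print('grip',r[0],r[2:],'axis',np.degrees(np.arctan2(u[1],u[0])),'cap',c[0],'lever by cap',np.degrees(np.arctan2(d[1],d[0])),np.linalg.norm(d),'by fixed',np.degrees(np.arctan2(d2[1],d2[0])))
q=blob(im,M['yel']|amb,.129,(235,60,380,110)); print('clip sliver',q)
E
python3 m8.py
```

```text
t 13.25 tcp [0.643  0.1466 0.2252] yang 24.59 zt [-0.0005  0.0006 -1.    ] F [-0.6308  0.1667 -0.3302] j [ 0.1379  0.3361  1.0878  0.0006  1.7182 -0.2911] gap -5.13437727747357e-05
grip [0.5946 0.2229] (np.float64(0.06474707454716747), np.float64(0.014592632864738418), np.float64(0.15612371393859273), 2504) axis 26.215755662982165 cap [0.5079 0.1798] lever by cap 26.41305068995799 0.0968331690086427 by fixed 26.9146021925785
clip sliver (array([0.5615, 0.2007]), array([0.9434, 0.3317]), np.float64(0.005711741652029347), np.float64(0.003063840138768808), np.float64(0.1296933177315931), 41)
```

Emit:
{"op": "servo_tool", "data": {"targets": [[[0.035, 0, 0], 0], [[0.035, 0, 0], 0], [[0.035, 0, 0], 0], [[0.035, 0, 0], 0], [[0, 0, 0.03], 0], [[0, 0, 0.03], 0], [[0, 0, 0.02], 0], [[-0.015, 0, 0], 0], [[-0.01, 0, 0], 0], [[-0.004, 0, 0], 0]]}}

```text
clock: 14.08
tool_pos: [0.5987, 0.2452, 0.1472]
tool_rot: [1.699, 2.64, 0.003]
wrist_force: [-0.9, 2.1, -0.5]
finger_gap: 0.0
finger_force: 1.3
```

Emit:
{"op": "servo_tool", "data": {"targets": [[[-0.001, 0, 0], 0], [[-0.001, 0, 0], 0], [[-0.001, 0, 0], 0], [[0, 0, 0], 0]]}}

```text
clock: 14.42
tool_pos: [0.5996, 0.2439, 0.1474]
tool_rot: [1.698, 2.641, 0.005]
wrist_force: [-0.9, 0.9, 1.5]
finger_gap: -0.0001
finger_force: 1.0
```

```bash
python3 tl.py; python3 tl.py | tail -1
```

```text
t 14.42 tcp [0.5996 0.2439 0.1474] yang 24.51 zt [ 0.0034  0.0018 -1.    ] F [-0.8853  0.9444  1.5246] j [ 0.2984  0.3284  1.2518  0.0007  1.5576 -0.1294] gap -7.595544850879017e-05
r 0.11290309865983095 lever est 24.7320104389584
(array([0.5962, 0.2198]), array([-0.9078, -0.4193]), np.float64(0.06295512717660094), np.float64(0.01297678774530937), np.float64(0.15497833459432847), 230) 24.87904615536645
(array([0.5962, 0.2198]), array([-0.9072, -0.4208]), np.float64(0.06295893426713395), np.float64(0.0128677303636048), np.float64(0.15531540775531294), 229) 24.895794844513922
```

Emit:
{"op": "servo_tool", "data": {"targets": [[[-0.0005, 0, 0], 0], [[-0.0004, 0, 0], 0], [[0, 0, 0], 0], [[0, 0, 0], 0]]}}

```text
clock: 14.85
tool_pos: [0.5992, 0.2429, 0.1454]
tool_rot: [-1.699, -2.643, -0.001]
wrist_force: [-0.5, 3.4, 2.4]
finger_gap: -0.0
finger_force: 1.3
```

Emit:
{"op": "servo_tool", "data": {"targets": [[[0.01, 0, 0], 0], [[0.015, 0, 0], 0], [[0.005, 0, -0.02], 0], [[0, 0, -0.03], 0], [[0, 0, -0.03], 0], [[-0.035, 0, 0], 0], [[-0.035, 0, 0], 0], [[-0.035, 0, 0], 0], [[-0.035, 0, 0], 0], [[0, 0, 0], 0]]}}

```text
clock: 15.68
tool_pos: [0.6464, 0.1369, 0.2241]
tool_rot: [1.707, 2.635, -0.006]
wrist_force: [-0.2, 0.3, -1.7]
finger_gap: -0.0001
finger_force: 0.0
```

Emit:
{"op": "servo_tool", "data": {"targets": [[[0, 0, 0], 0], [[0, 0, 0], 0]]}}

```text
clock: 15.85
tool_pos: [0.6443, 0.1434, 0.2247]
tool_rot: [-1.698, -2.641, 0.001]
wrist_force: [0.4, 0.1, 0.4]
finger_gap: 0.0
finger_force: 0.0
```

```bash
python3 m8.py; python3 tl.py|tail -1; python3 - <<'E'
from h import *
im=get_image('wrist'); cv2.imwrite('pics/w9.png',cv2.resize(im['color'][30:150,130:390,::-1],None,fx=3,fy=3,interpolation=2))
im=get_image('top'); M=masks(im); r=blob(im,M['red'],.156,(330,120,400,235)); print('slot',r)
d=r[0]-np.array([.524,-.208]);print(np.degrees(np.arctan2(d[1],d[0])))
E
```

```text
t 15.9 tcp [0.6441 0.1439 0.2249] yang 24.59 zt [-0.001   0.0004 -1.    ] F [-0.4713 -0.1453  0.3518] j [ 0.1337  0.3376  1.0864  0.0005  1.7186 -0.2953] gap -0.00019015541929268563
grip [0.5958 0.2205] (np.float64(0.06462481740637094), np.float64(0.014461100340681304), np.float64(0.1561379499349169), 2498) axis 24.831266262857536 cap [0.5079 0.1799] lever by cap 24.783818861411294 0.0968520820618619 by fixed 25.307884178164855
clip sliver (array([0.5618, 0.1999]), array([0.9318, 0.3629]), np.float64(0.004229917504787307), np.float64(0.0014147510065381716), np.float64(0.1434562717253929), 14)
(array([0.5966, 0.2196]), array([-0.9199, -0.3923]), np.float64(0.06376893053949692), np.float64(0.013343611407704115), np.float64(0.1550841888893566), 240) 24.679470700006085
slot (array([ 0.5098, -0.1194]), array([-0.1563,  0.9877]), np.float64(0.05069005707666506), np.float64(0.01372226159069687), np.float64(0.15524936876177298), 214)
99.1330552727851
```

View pics/w9.png

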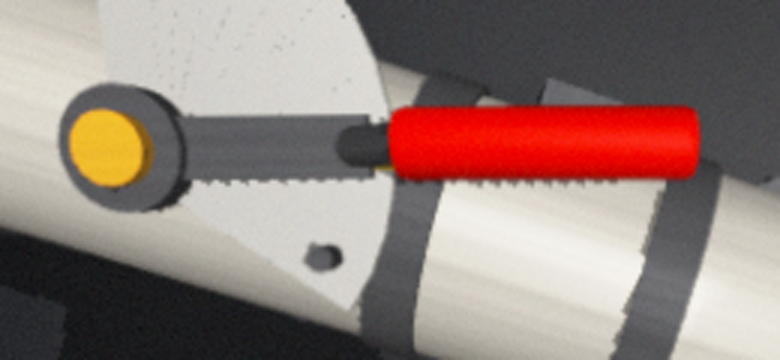

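The lever is at 24.8° and the clip at about 24.2° by the same measure. I add one small nudge of about 0.6°.

Emit:
{"op": "servo_tool", "data": {"targets": [[[0.035, 0, 0], 0], [[0.035, 0, 0], 0], [[0.035, 0, 0], 0], [[0.035, 0, 0], 0], [[0, 0, 0.03], 0], [[0, 0, 0.03], 0], [[0, 0, 0.02], 0], [[-0.015, 0, 0], 0], [[-0.01, 0, 0], 0], [[-0.004, 0, 0], 0]]}}

```text
clock: 16.88
tool_pos: [0.6001, 0.2422, 0.1471]
tool_rot: [1.7, 2.64, 0.003]
wrist_force: [-0.7, 3.0, -1.6]
finger_gap: 0.0002
finger_force: 1.3
```

Emit:
{"op": "servo_tool", "data": {"targets": [[[-0.001, 0, 0], 0], [[-0.0006, 0, 0], 0], [[-0.0006, 0, 0], 0], [[0, 0, 0], 0], [[0, 0, 0], 0], [[0.01, 0, 0], 0], [[0.015, 0, 0], 0], [[0.005, 0, -0.02], 0], [[0, 0, -0.03], 0], [[0, 0, -0.03], 0]]}}

```text
clock: 17.72
tool_pos: [0.5853, 0.2703, 0.2242]
tool_rot: [-1.695, -2.642, 0.006]
wrist_force: [1.6, -0.1, 0.2]
finger_gap: 0.0001
finger_force: 0.0
```

Emit:
{"op": "servo_tool", "data": {"targets": [[[-0.035, 0, 0], 0], [[-0.035, 0, 0], 0], [[-0.035, 0, 0], 0], [[-0.035, 0, 0], 0], [[0, 0, 0], 0], [[0, 0, 0], 0], [[0, 0, 0], 0]]}}

```text
clock: 18.3
tool_pos: [0.6448, 0.1426, 0.2249]
tool_rot: [-1.698, -2.642, -0.0]
wrist_force: [-0.5, 0.9, -0.0]
finger_gap: 0.0003
finger_force: 0.0
```

```bash
python3 m8.py; python3 tl.py|tail -1
```

```text
t 18.35 tcp [0.6447 0.1431 0.2251] yang 24.61 zt [-0.0007  0.0006 -1.    ] F [-0.1275 -0.3255 -0.229 ] j [ 0.1323  0.3381  1.0855  0.0007  1.7186 -0.2971] gap 0.00016902968733052123
grip [0.5962 0.2193] (np.float64(0.06457608405336195), np.float64(0.014388934818486979), np.float64(0.15612136850503588), 2522) axis 24.144793044267033 cap [0.5079 0.1799] lever by cap 24.078618981836748 0.09670449002595329 by fixed 24.612006898071044
clip sliver None
(array([0.5967, 0.2185]), array([-0.9233, -0.384 ]), np.float64(0.06397083049930131), np.float64(0.013463291369064132), np.float64(0.15515675699062148), 244) 24.017247411665632
```

```bash
python3 -c "
from rig import arm
print(arm.job_done())"
```

```text
the job is handed in; nothing more can be done
None
```

The job is handed in: the slotted hood's lever is fully shut against its stop, and the round nozzle's lever then lines up with the yellow clip (24.1° against about 24.2° measured), touching nothing else on the bench.

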